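# Slide the sensor housing off the set arbor and tray it

### The arm

A 7-joint arm with a two-finger parallel gripper is mounted at the origin on the work surface. World frame = base frame: x ahead of the robot, y to its left, z up, the work surface at z = 0. Lengths are in mm, angles in rad, forces in N, time in s.
With the tool pointing down it reaches from about 400 to 875 mm from the base axis. Payload 4.4 kg.
Tool frame: the origin (TCP) lies midway between the tips of the shut fingers; the grasp point (between the pads) lies 19 mm behind it; z points along the fingers, y is the line along which they close (so a half turn about z gives the same grasp; the last joint's range is limited). The gripper opens to 85 mm and grips with 20 to 120 N. Pads are 22 mm wide; open, the fingers measure 114 mm over their backs; the gripper's body (76 mm by 85 mm) begins 54 mm behind the grasp point. The pads swing forward as they close: fully open they stand 13 mm farther back than shut.
Start: joints at [-1.318, 0.628, 0.038, 1.517, -0.027, 0.996, -0.02], TCP at [203.704, 617.27, 231.313] pointing down, gripper open.
Joint ranges: [-3.06, 3.06], [-0.37, 2.12], [-1.25, 1.32], [0.18, 2.47], [-1.1, 4.24], [0.23, 1.98], [-2.94, 2.94]. Speed limits (rad/s): [2.57, 2.57, 3.14, 3.14, 3.14, 3.14, 3.14].

### API

Orientations are given as [roll, pitch, yaw] about the fixed x, y, z axes, in that order (R = Rz(yaw) Ry(pitch) Rx(roll)).
In Python, from cell import telemetry, eyes, ctrl, finder gives the robot as it stands.
- The arm moves only by the tool move_arm, never from a script. Its argument "steps" is a list of rows, each a list of 7 numbers: the turn, a rotation vector about the world's x, y, z in degrees, then the shift along the world's x, y, z in m, then the finger opening in m, from 0 to 0.0854. A call has 1 to 5 rows; each row shifts and turns the commanded pose from where the row before left it; what a row does not reach is not made up. A row lasts 1/10 s, in which the tool goes at most 50 mm and 8.59 degrees, less where a joint would pass 70% of its speed; a pose out of reach is approached as far as the arm can. A call with a gripper value outside its range is refused whole. The fingers move at their own pace and stop on an object; the grip force is fixed at half the most. Time passes only in rows, so rows that do not move let the fingers close. It gives the time, the measured TCP pose, the force, the opening and the grip force at its end, in the units of the state.
- telemetry.read_state(): the state, without advancing time (a new reading comes with each control period).
- eyes.get_image(name): name is "side" or "top"; returns (picture, depth): 384x512x3 uint8, blue, green, red; 384x512 float32, mm along the optical axis (not along the pixel's ray), 0 where there is no reading.
- eyes.calibration(name): a dict with "fx", "fy", "cx", "cy" (pixels), "position" and "attitude" of the camera in the world. Camera axes: x right, y down, z forward; pixel columns grow to the right and rows downward; lengths in mm; the calibration is good to about 2 mm. A picture is of the moment at which its call begins. calibration takes no time and is no camera call.
- ctrl.finish_job(): hands the job in; it is judged then, once.
Trained networks look in the newest picture that a camera, given by its name, has taken for a name from the list of things; names that differ only in an ending like _2 or _b are one class to them, and where a whole thing is asked for, a point or a joint stands for the part that bears it (a point fixed in the world has none). Each returns a list of dicts, best first, with "confidence" (0 to 1); they miss things now and then, are a little off and sometimes report something else, mostly with a low value. They report only what shows in the picture. A call takes as long as a camera call. They do not tell look-alikes from the thing itself.
- finder.boxes_of(camera, name): "location" ([x, y, z] in mm, in the coordinates of the camera as it stood for that picture, good to about 4 mm: the middle of the surface that is visible of it).
- finder.cut_out(camera, name): "mask" (384x512 bool, what is visible of it).
- finder.pinpoint(camera, name): "location" ([x, y, z] in mm, in the coordinates of the camera as it stood for that picture, good to about 4 mm: a listed point, or the origin of a listed thing).
The state is a dict: "clock": time; "qpos": joint angles; "qd": joint speeds; "tau": joint torques, N m; "eef_pos": TCP position; "tool_rot": TCP orientation; "force": force on the tool from outside, world axes, zero at the start; "torque": the same for the moment, N m; "width": finger opening in mm; "gripper_force": force on a finger pad.
Only numpy, scipy, OpenCV 4.12 (cv2) and the standard library are available. Lean on these libraries where they do the work, as an engineer would, in place of code of your own. Each camera call takes 0.05 s, during which the arm holds its last target. There are 200 camera calls.

### The job

Slide the zinc housing that hangs on the steel arbor off the arbor's free end, then stand it upright on the floor of the large pocket of the orange tray insert and let go. The arbor is a set gauge, so draw the housing off gently: close on it softly, feel which way the arbor really points, and never let the housing or the robot press on the arbor or its stand with more than about 20 N. Do not drop the housing, and leave everything else on the table where it is.

Things in the scene. Friction and masses are not known exactly. Their poses are not given: they have to be found in the camera images.
- housing_bore (a point): Centre of the round through bore (24 mm) in the upright lug of the plain grey zinc housing to be taken off; x along the bore, y across, z up. The lug is 14 mm thick (x), 44 mm wide (y), its top 19 mm above this point. It hangs loose on the arbor at the swivel point, the top of its bore resting on the arbor, so 1 to 2 mm below the arbor's axis. Weighs 0.18 to 0.37 kg
- housing_base (a point): Centre of the underside of the same housing, 53 mm below the bore centre, axes alike; on the arbor it leans a few degrees, as the arbor rises or droops. Foot block 34 mm (x) by 44 mm (y) by 34 mm high under the lug; 72 mm high in all; the same both ways round. Grip it from above by the flat parallel sides of lug and foot that face +y and -y, 44 mm apart, softly and centred: it has 2 mm of play round the arbor
- stand: Heavy fixed stand of the arbor. Origin on the table straight below the arbor's swivel point, z up, x from the post towards the arbor's free end. The post stands at x = -45 to -79 mm, is 56 mm wide and 140 mm high; base plate at x = -30 to -140 mm, 110 mm wide, 16 mm thick. Below the arbor the table is clear but for, at times, the thin ceramic disc
- swivel_point (a point): Point on the axis of the arbor, 118 mm above the table (axes as the stand's). The arbor is a plain straight steel rod, 20 mm in diameter, whose free end is 90 mm beyond this point. It is locked at an angle that is not reported: it passes through this point but may point up to 12 degrees to either side of the stand's x axis and up to 4 degrees up or down. It does not give
- tray_pocket (a point): Centre of the floor of the large pocket of the fixed orange tray insert, 5 mm above the table; pocket 46 mm (x) by 55 mm (y) inside, walls 5 mm thick and 13 mm high above the floor, z up. The housing fits easily with its bore along the pocket's x axis, either way round. The small pocket (34 x 55 mm) is beside it, its centre 45 mm away in +x
- module: Small black sensor module 24 x 40 x 14 mm lying in the small pocket of the tray; origin at its underside; leave it alone
- housing2_base (a point): Centre of the underside of a second zinc housing of the same form, standing on the table; leave it alone
- disc: White ceramic disc, 56 mm across, 9 mm thick, lying on the table; origin at its underside; leave it alone
- block: Steel gauge block 35 x 60 x 20 mm on the table; origin at its underside; leave it alone
- driver: Screwdriver 180 mm long lying on the table; leave it alone
- bottle: White plastic bottle 44 mm across, 110 mm high, standing on the table; origin at its underside; leave it alone
There are look-alikes about, which are no part of the job. Leave any green or purple look-alike of the part that bears housing_bore alone. What is meant by the part that bears tray_pocket is not green, and is the smaller of those in its own colour.

How it is judged:
By the outcome, as a careful person would: the job done as asked, in the order asked, and still so for the second after the job is handed in, with the robot touching nothing.
It also fails if it takes over 64 s, if anything falls off the work surface, if the arm or the gripper's body presses on something with over 40 N, if the wrist force passes 120 N, or if a joint passes its speed limit or range.

## Working session

There is one attempt and no reset: what is moved stays moved. The work goes in short steps, Python scripts to look and compute and a tool call to move; the robot and the scene stay as the last step left them, time stands still between calls to the robot, and variables do not carry over. Pictures are saved under pics/ and viewed, at most 10 in all, crops included, and the job is handed in when it is done.

Besides the shell and the picture viewer there is one more tool, called after ">>>" as name(argument=value, ...), one argument or row to a line, values as JSON. move_arm: Moves the arm, as the interface text tells. Its arguments: {"type":"object","properties":{"steps":{"type":"array"}},"required":["steps"]}

```bash
mkdir -p pics; ls
cat > h.py <<'E'
import numpy as np, cv2
from scipy.spatial.transform import Rotation as R
from cell import telemetry, eyes, ctrl, finder
def T(cam):
    c=eyes.calibration(cam); a=np.array(c["attitude"],float)
    M=a if a.shape==(3,3) else R.from_euler('xyz',a).as_matrix()
    return c,M,np.array(c["position"],float)
def w(cam,p):
    c,M,t=T(cam); return np.asarray(p)@M.T+t
def cloud(cam,d):
    c,M,t=T(cam); v,u=np.mgrid[:384,:512]
    P=np.dstack([(u-c["cx"])/c["fx"]*d,(v-c["cy"])/c["fy"]*d,d])
    return P@M.T+t
E
python3 - <<'E'
from h import *
for cam in("top","side"):
    im,d=eyes.get_image(cam); cv2.imwrite(f"pics/{cam}0.png",im); np.savez(f"{cam}0.npz",im=im,d=d)
    print(cam,eyes.calibration(cam))
    for n in("housing_bore","housing_base","swivel_point","stand","tray_pocket","housing2_base","module","disc","block","driver","bottle"):
        print(n,[(w(cam,r["location"]).round().tolist(),round(r["confidence"],2)) for r in finder.pinpoint(cam,n)])
print(telemetry.read_state())
E
```

```text
pics
top {'fx': 416.50174812450035, 'fy': 416.50174812450035, 'cx': 257.6524679344029, 'cy': 192.98009702819652, 'position': array([ 408.14559381,  -71.33481993, 1044.72735121]), 'attitude': array([-2.98462147,  0.00800151, -1.55404047])}
housing_bore [([474.0, 207.0, 57.0], 0.87), ([586.0, 183.0, 117.0], 0.8), ([723.0, 225.0, 55.0], 0.77)]
housing_base [([586.0, 187.0, 63.0], 0.72), ([472.0, 201.0, 3.0], 0.69), ([723.0, 222.0, 4.0], 0.63), ([586.0, 185.0, -1.0], 0.49), ([587.0, 183.0, 117.0], 0.43), ([529.0, -141.0, 9.0], 0.32)]
swivel_point [([589.0, 186.0, 115.0], 0.74), ([367.0, -364.0, 2.0], 0.71), ([747.0, 113.0, -2.0], 0.48)]
stand [([588.0, 185.0, -2.0], 0.57), ([481.0, -143.0, 3.0], 0.5)]
tray_pocket [([380.0, 4.0, 7.0], 0.92), ([480.0, -144.0, 6.0], 0.88), ([331.0, -229.0, 3.0], 0.73)]
housing2_base [([711.0, -25.0, 1.0], 0.63)]
module [([526.0, -141.0, 8.0], 0.5), ([586.0, 187.0, 118.0], 0.29)]
disc []
block [([747.0, 113.0, -4.0], 0.55)]
driver [([367.0, -364.0, 1.0], 0.55)]
bottle [([725.0, -132.0, 1.0], 0.86)]
side {'fx': 364.5397118230095, 'fy': 364.5397118230095, 'cx'
[... 839 characters left out ...]
.2, 'qpos': array([-1.3177963 ,  0.62838557,  0.03848441,  1.51737102, -0.02700249,
        0.99626322, -0.01998364]), 'qd': array([ 1.50560729e-04, -8.04533649e-04,  2.15571968e-03,  9.20549246e-04,
        2.76360772e-05, -1.35894709e-03,  4.31700772e-04]), 'tau': array([-8.17522596e-04, -5.63280559e+01,  1.22588899e+00, -1.93789691e+01,
        1.10532498e-02,  1.59717580e-03,  5.07121065e-07]), 'eef_pos': array([203.70528843, 617.30164905, 231.33179184]), 'tool_rot': array([ 3.14150297e+00, -5.04616137e-05,  2.82279590e+00]), 'force': array([ 0.08165266, -0.16756943, -1.15510185]), 'torque': array([-0.01094453, -0.03470438, -0.00242311]), 'gripper_force': 0.0, 'width': 85.26969412561103}
```

View pics/top0.png

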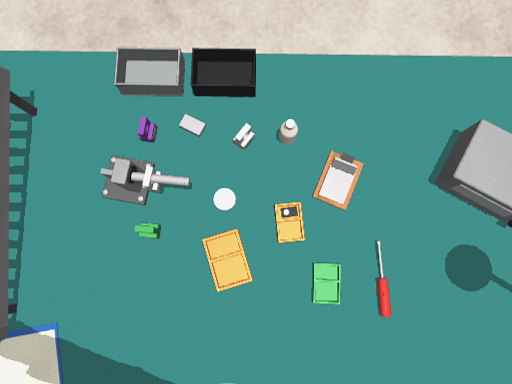

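View pics/side0.png

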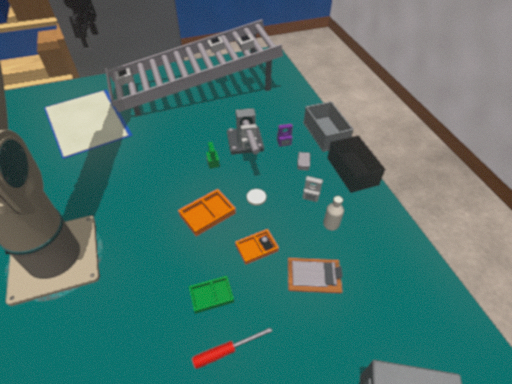

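Top view: the stand is at (130,180). The plain grey housing hangs on the arbor at (150,178), and the arbor's free end is at (188,182), so it points along world -y. The lug look-alikes are purple (147,128) and green (148,230). The target tray is the smaller orange one at (290,222), with the module in its small pocket. The larger orange tray (227,260) and the green one (327,283) are decoys. Next I measure the arbor, housing and tray from depth.

Run:
```python
from h import *
for cam in("top","side"):
    z=np.load(f"{cam}0.npz"); P=cloud(cam,z["d"]).reshape(-1,3); P=P[z["d"].ravel()>0]
    # arbor, beyond housing
    b=P[(abs(P[:,0]-585)<40)&(P[:,1]<165)&(P[:,1]>80)&(P[:,2]>95)&(P[:,2]<150)]
    print(cam,"arbor n",len(b),"y range",b[:,1].min().round(1),b[:,1].max().round(1))
    for lo in range(90,170,10):
        s=b[(b[:,1]>=lo)&(b[:,1]<lo+10)]
        if len(s)>3: print(lo,len(s),"x",s[:,0].min().round(1),s[:,0].max().round(1),"ztop",np.percentile(s[:,2],[50,80,95]).round(1))
    # cylinder axis fit, R=10, only camera-facing points
    from scipy.optimize import least_squares
    s=b[(b[:,1]<160)]
    def f(q):
        o=np.array([q[0],125,q[1]]);d=np.array([q[2],-1,q[3]]);d/=np.linalg.norm(d)
        return np.linalg.norm(np.cross(s-o,d),axis=1)-10
    r=least_squares(f,[584,118,0,0],loss="soft_l1",f_scale=1.); q=r.x
    print("axis at y=125:",q[:2].round(1),"yawdeg(dx per -y)",np.degrees(np.arctan(q[2])).round(2),"rise deg",np.degrees(np.arctan(q[3])).round(2),"rms",np.sqrt((r.fun**2).mean()).round(2), "at y=185 x,z",(q[0]-q[2]*60).round(1),(q[1]-q[3]*60).round(1))
    h=P[(abs(P[:,0]-585)<40)&(abs(P[:,1]-185)<30)&(P[:,2]>129.5)&(P[:,2]<150)]
    print("lug top pts",len(h),h.min(0).round(1),h.max(0).round(1),np.median(h,0).round(1))
    hh=h[h[:,1]<200]
    if len(hh)>5: print(" lug rect",cv2.minAreaRect(hh[:,:2].astype(np.float32)),np.median(hh[:,2]))
    po=P[(abs(P[:,0]-585)<60)&(P[:,1]>205)&(P[:,1]<290)&(P[:,2]>134)&(P[:,2]<146)]
    if len(po): print("post top rect",cv2.minAreaRect(po[:,:2].astype(np.float32)),np.median(po[:,2]))
    eyes.get_image(cam)
    # tray
    im=z["im"];hsv=cv2.cvtColor(im,cv2.COLOR_BGR2HSV); m=cv2.inRange(hsv,(5,120,120),(25,255,255)).ravel()>0
    Q=cloud(cam,z["d"]).reshape(-1,3); t=Q[m&(abs(Q[:,0]-500)<75)&(abs(Q[:,1]+143)<50)]
    print("tray rect",len(t),cv2.minAreaRect(t[:,:2].astype(np.float32)),np.percentile(t[:,2],[5,50,95]).round(1))
    c=cv2.resize(im[140:215,90:215] if cam=="top" else im[90:170,200:300],None,fx=5,fy=5,interpolation=cv2.INTER_CUBIC); z2=cv2.resize(im[190:255,255:325] if cam=="top" else im[220:270,225:290],(c.shape[0],c.shape[0])) ; cv2.imwrite(f"pics/{cam}1.png",c)
    for n in ("housing_bore","swivel_point","tray_pocket","module"): print(n,[w(cam,r["location"]).round(1).tolist() for r in finder.pinpoint(cam,n)])
```

```text
top arbor n 274 y range 94.7 164.8
90 24 x 571.9 588.7 ztop [123.6 125.3 127.1]
100 42 x 572.0 591.7 ztop [124.1 126.5 128.7]
110 38 x 572.3 590.1 ztop [125.4 127.  127.9]
120 38 x 573.9 593.3 ztop [125.7 127.7 128.8]
130 37 x 574.1 592.3 ztop [125.3 127.  129.3]
140 41 x 574.7 591.8 ztop [125.9 127.5 128.9]
150 35 x 576.1 595.1 ztop [125.9 128.1 129.1]
160 19 x 576.0 593.9 ztop [126.  128.3 130. ]
axis at y=125: [583.  117.1] yawdeg(dx per -y) -4.91 rise deg -1.53 rms 1.61 at y=185 x,z 588.1 118.7
lug top pts 154 [565.9 162.4 129.6] [609.5 214.5 139.6] [587.2 184.9 135.2]
 lug rect ((585.640869140625, 180.58934020996094), (33.97686767578125, 43.78391647338867), 68.87506103515625) 135.3639275665284
post top rect ((597.4002075195312, 242.46945190429688), (40.967288970947266, 55.670867919921875), 80.36075592041016) 140.21556826364332
tray rect 857 ((500.2712097167969, -140.4632568359375), (94.17453002929688, 67.22913360595703), 6.4790730476379395) [ 2.7  6.9 20.2]
housing_bore [[723.0, 221.9, 55.2], [473.7, 206.4, 54.8], [585.7, 182.8, 115.8]]
swivel_point []
tray_pocket [[332.6, -235.
[... 601 characters left out ...]
2.1 173.2 129.6] [606.  196.1 136.7] [583.7 183.7 133.4]
 lug rect ((584.2315063476562, 184.00088500976562), (17.893508911132812, 43.068687438964844), 80.41046905517578) 133.36278075683447
post top rect ((593.9525146484375, 242.35015869140625), (41.58061599731445, 55.26338577270508), 75.34081268310547) 138.29675097747895
tray rect 750 ((501.6641845703125, -140.3771514892578), (104.17733001708984, 69.46923065185547), 8.823540687561035) [ 1.7  7.6 17.8]
housing_bore [[719.4, 226.5, 50.2], [472.7, 203.4, 53.6], [583.8, 185.7, 112.8]]
swivel_point [[584.1, 186.7, 116.3], [746.7, 110.8, 0.8]]
tray_pocket [[332.1, -232.5, 2.7], [379.6, 0.6, 7.7], [478.2, -140.4, 0.7]]
module [[523.1, -140.2, 0.7]]
```

View pics/top1.png

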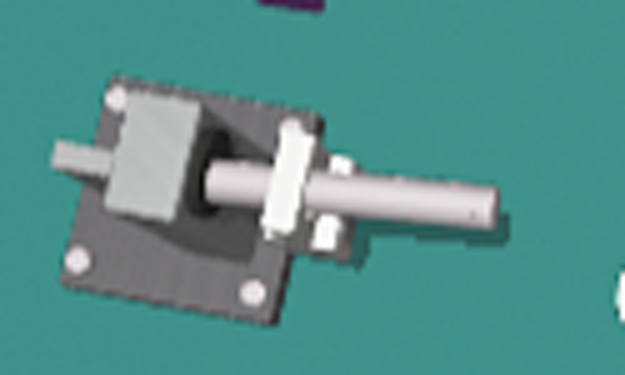

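Crop: the lug is at about (285,180), the arbor runs from (210,180) to (495,207), and the foot shows either side of it at (335,200). The arbor yaws about 5° towards -x and droops about 1.3°. I'll move above the housing with the tool aligned to the arbor.

>>> move_arm(
  steps=[
    [0,0,-8,0.032,-0.036,0,0.0854],
    [0,0,-8,0.032,-0.036,0,0.0854],
    [0,0,-8,0.032,-0.036,0,0.0854],
    [0,0,-8,0.032,-0.036,0,0.0854],
    [0,0,-8,0.032,-0.036,0,0.0854],
  ],
)

```text
clock: 2.2
eef_pos: [364.8, 435.9, 231.6]
tool_rot: [3.141, -0.0, 2.119]
force: [-0.1, 0.3, 0.3]
width: 85.6
gripper_force: 0.0
```

>>> move_arm(
  steps=[
    [0,0,-8,0.032,-0.036,0,0.0854],
    [0,0,-8,0.032,-0.036,0,0.0854],
    [0,0,-8,0.032,-0.036,0,0.0854],
    [0,0,-8,0.032,-0.036,0,0.0854],
    [0,0,-4.4,0.032,-0.036,0,0.0854],
  ],
)

```text
clock: 2.7
eef_pos: [524.8, 256.0, 231.6]
tool_rot: [3.141, -0.0, 1.485]
force: [1.0, 0.2, 0.1]
width: 85.5
gripper_force: 0.0
```

>>> move_arm(
  steps=[
    [0,0,0,0.032,-0.036,0,0.0854],
    [0,0,0,0.03,-0.037,0,0.0854],
    [1.3,0,0,0,0,0,0.0854],
    [0,0,0,0,0,0,0.0854],
  ],
)

```text
clock: 3.1
eef_pos: [586.3, 181.9, 231.3]
tool_rot: [-3.14, -0.022, 1.485]
force: [-0.1, 0.0, 0.1]
width: 85.7
gripper_force: 0.0
```

>>> move_arm(
  steps=[
    [0,0,0,0,0.001,-0.04,0.0854],
    [0,0,0,0,0.001,-0.04,0.0854],
    [0,0,0,0,0,-0.03,0.0854],
    [0,0,0,0,0,-0.02,0.0854],
    [0,0,0,0,0,-0.009,0.0854],
  ],
)

```text
clock: 3.6
eef_pos: [583.2, 188.4, 90.1]
tool_rot: [-3.135, -0.022, 1.492]
force: [0.5, -0.0, -0.2]
width: 85.4
gripper_force: 0.0
```

>>> move_arm(
  steps=[
    [0,0,0,0,0,0,0.06],
    [0,0,0,0,0,0,0.06],
    [0,0,0,0,0,0,0.056],
    [0,0,0,0,0,0,0.056],
    [0,0,0,0,0,0,0.056],
  ],
)

```text
clock: 4.1
eef_pos: [586.2, 186.4, 93.2]
tool_rot: [-3.141, -0.023, 1.489]
force: [-0.0, -0.1, -0.0]
width: 55.8
gripper_force: 0.0
```

Run:
```python
from h import *
t,d=eyes.get_image("top"); s,d2=eyes.get_image("side")
a=cv2.resize(t[140:215,100:200],(560,420),interpolation=cv2.INTER_CUBIC); b=cv2.resize(s[95:170,200:300],(560,420),interpolation=cv2.INTER_CUBIC)
cv2.imwrite("pics/c2.png",cv2.resize(np.hstack([a,b]),(800,300)))
for cam in("top","side"): print(cam,[w(cam,r["location"]).round(1).tolist() for r in finder.pinpoint(cam,"housing_bore")])
print(telemetry.read_state())
```

```text
top [[475.2, 209.2, 53.2], [722.9, 223.7, 54.4], [585.3, 180.3, 116.5]]
side [[723.4, 223.5, 50.7], [581.0, 185.6, 112.4], [471.0, 202.8, 54.1]]
{'clock': 4.3, 'qpos': array([-0.52753762,  0.77072908,  0.30673529,  1.74908926, -0.37998592,
        0.67413704, -0.08475214]), 'qd': array([-7.16934671e-05,  3.32683836e-03, -1.41407580e-03,  2.12029634e-03,
        5.67944778e-05, -1.07994920e-05,  1.16394835e-03]), 'tau': array([-1.71382661e-02, -5.64270401e+01,  5.52044347e+00, -1.36357561e+01,
       -5.84084890e-02, -6.98342137e-04, -4.16857802e-04]), 'eef_pos': array([585.77572439, 186.26366266,  92.50762285]), 'tool_rot': array([-3.13997439, -0.02278132,  1.48928484]), 'force': array([-0.59599908, -0.18350347, -0.09538676]), 'torque': array([-0.03390562,  0.01233657,  0.03461957]), 'gripper_force': 0.0, 'width': 55.96251259916932}
```

View pics/c2.png

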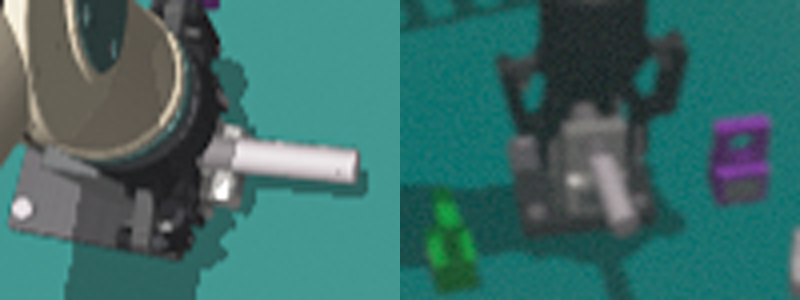

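The fingers straddle the lug, which sits at about (597,145) in the right half of the picture. I'll close in small steps and feel for contact.

>>> move_arm(
  steps=[
    [0,0,0,0,-0.002,0,0.052],
    [0,0,0,0,0,0,0.05],
    [0,0,0,0,0,0,0.05],
  ],
)

```text
clock: 4.6
eef_pos: [585.7, 184.1, 92.3]
tool_rot: [-3.14, -0.023, 1.489]
force: [-0.3, -0.0, 0.1]
width: 50.0
gripper_force: 0.0
```

>>> move_arm(
  steps=[
    [0,0,0,0,0,0,0.048],
    [0,0,0,0,0,0,0.048],
  ],
)

```text
clock: 4.8
eef_pos: [585.7, 184.3, 92.3]
tool_rot: [-3.14, -0.023, 1.489]
force: [-0.1, -1.1, -0.1]
width: 48.1
gripper_force: 0.0
```

>>> move_arm(
  steps=[
    [0,0,0,0,0,0,0.047],
    [0,0,0,0,0,0,0.047],
  ],
)

```text
clock: 5.0
eef_pos: [585.8, 184.3, 92.3]
tool_rot: [-3.14, -0.023, 1.489]
force: [0.0, -0.0, 0.3]
width: 47.2
gripper_force: 0.1
```

>>> move_arm(
  steps=[
    [0,0,0,0,0,0,0.046],
    [0,0,0,0,0,0,0.046],
  ],
)

```text
clock: 5.2
eef_pos: [586.0, 184.3, 92.4]
tool_rot: [-3.14, -0.023, 1.489]
force: [0.3, 0.1, -0.0]
width: 46.2
gripper_force: 0.5
```

>>> move_arm(
  steps=[
    [0,0,0,0,0,0,0.045],
    [0,0,0,0,0,0,0.045],
  ],
)

```text
clock: 5.4
eef_pos: [586.3, 184.3, 92.5]
tool_rot: [-3.141, -0.023, 1.489]
force: [1.2, 0.6, 0.9]
width: 45.0
gripper_force: 2.7
```

>>> move_arm(
  steps=[
    [0,0,0,0,0,0,0.0445],
    [0,0,0,0,0,0,0.0445],
  ],
)

```text
clock: 5.6
eef_pos: [586.4, 184.4, 92.6]
tool_rot: [-3.141, -0.023, 1.489]
force: [2.2, 1.1, 0.6]
width: 44.7
gripper_force: 7.7
```

>>> move_arm(
  steps=[
    [0,0,0,0.0005,0,0,0.0445],
    [0,0,0,0.0005,0,0,0.0445],
    [0,0,0,0,0,0,0.0445],
  ],
)

```text
clock: 5.9
eef_pos: [586.4, 184.3, 92.4]
tool_rot: [-3.139, -0.023, 1.489]
force: [-0.4, -0.1, 4.8]
width: 44.9
gripper_force: 6.9
```

>>> move_arm(
  steps=[
    [0,0,0,0,0,0,0.044],
    [0,0,0,0,0,0,0.044],
  ],
)

```text
clock: 6.1
eef_pos: [586.4, 184.3, 92.5]
tool_rot: [-3.139, -0.023, 1.489]
force: [0.6, 0.1, 3.6]
width: 44.3
gripper_force: 16.8
```

>>> move_arm(
  steps=[
    [0,0,0,0,0,0,0.0435],
    [0,0,0,0,0,0,0.043],
    [0,0,0,0,0,0,0.043],
  ],
)

```text
clock: 6.4
eef_pos: [586.5, 184.3, 92.6]
tool_rot: [-3.139, -0.023, 1.489]
force: [-0.1, 0.1, 6.6]
width: 43.8
gripper_force: 41.0
```

>>> move_arm(
  steps=[
    [0,0,0,0,0,0.0005,0.043],
    [0,0,0,0,0,0.0005,0.043],
    [0,0,0,0,0,0,0.043],
  ],
)

```text
clock: 6.7
eef_pos: [586.3, 184.2, 92.8]
tool_rot: [-3.139, -0.022, 1.489]
force: [0.6, 0.8, -0.1]
width: 43.6
gripper_force: 41.2
```

>>> move_arm(
  steps=[
    [0,0,0,0,0,0.0005,0.043],
    [0,0,0,0,0,0,0.043],
  ],
)

```text
clock: 6.9
eef_pos: [585.9, 184.0, 93.2]
tool_rot: [-3.138, -0.022, 1.489]
force: [-0.6, 0.9, -2.1]
width: 44.2
gripper_force: 41.2
```

>>> move_arm(
  steps=[
    [0,0,0,0,0,0.0005,0.043],
    [0,0,0,0,0,0,0.043],
  ],
)

```text
clock: 7.1
eef_pos: [586.2, 184.1, 94.0]
tool_rot: [-3.139, -0.022, 1.489]
force: [0.9, 0.1, -3.1]
width: 43.7
gripper_force: 41.2
```

>>> move_arm(
  steps=[
    [0,0,0,0,0,0.0005,0.043],
    [0,0,0,0,0,0,0.043],
  ],
)

```text
clock: 7.3
eef_pos: [586.6, 184.3, 94.8]
tool_rot: [-3.14, -0.023, 1.489]
force: [-0.4, 0.4, -3.1]
width: 43.6
gripper_force: 41.2
```

>>> move_arm(
  steps=[
    [0,0,0,-0.0004,-0.005,-0.0001,0.043],
    [0,0,0,-0.0004,-0.005,-0.0001,0.043],
    [0,0,0,-0.0004,-0.005,-0.0001,0.043],
    [0,0,0,0,0,0,0.043],
  ],
)

```text
clock: 7.7
eef_pos: [585.6, 167.5, 94.6]
tool_rot: [-3.14, -0.022, 1.487]
force: [0.8, -0.6, -3.8]
width: 43.6
gripper_force: 41.2
```

>>> move_arm(
  steps=[
    [0,0,0,-0.0004,-0.005,-0.0001,0.043],
    [0,0,0,-0.0004,-0.005,-0.0001,0.043],
    [0,0,0,0,0,0,0.043],
  ],
)

```text
clock: 8.0
eef_pos: [584.7, 157.8, 94.3]
tool_rot: [-3.14, -0.022, 1.488]
force: [0.3, -1.2, -3.4]
width: 43.7
gripper_force: 41.2
```

>>> move_arm(
  steps=[
    [0,0,0,-0.0004,-0.005,-0.0001,0.043],
    [0,0,0,-0.0004,-0.005,-0.0001,0.043],
    [0,0,0,-0.0004,-0.005,-0.0001,0.043],
    [0,0,0,0,0,0,0.043],
  ],
)

```text
clock: 8.4
eef_pos: [583.5, 142.8, 94.0]
tool_rot: [-3.14, -0.022, 1.488]
force: [-0.2, -0.7, -2.4]
width: 43.6
gripper_force: 41.2
```

>>> move_arm(
  steps=[
    [0,0,0,-0.0004,-0.005,-0.0001,0.043],
    [0,0,0,-0.0004,-0.005,-0.0001,0.043],
    [0,0,0,0,0,0,0.043],
  ],
)

```text
clock: 8.7
eef_pos: [582.7, 132.9, 93.8]
tool_rot: [-3.14, -0.022, 1.488]
force: [-0.0, -1.0, -3.2]
width: 43.9
gripper_force: 41.2
```

>>> move_arm(
  steps=[
    [0,0,0,-0.0004,-0.005,-0.0001,0.043],
    [0,0,0,-0.0004,-0.005,-0.0001,0.043],
    [0,0,0,0,0,0,0.043],
  ],
)

```text
clock: 9.0
eef_pos: [581.9, 122.9, 93.7]
tool_rot: [-3.14, -0.022, 1.488]
force: [0.3, -0.2, -3.3]
width: 43.6
gripper_force: 41.2
```

>>> move_arm(
  steps=[
    [0,0,0,-0.0004,-0.005,-0.0001,0.043],
    [0,0,0,-0.0004,-0.005,-0.0001,0.043],
    [0,0,0,0,0,0,0.043],
  ],
)

```text
clock: 9.3
eef_pos: [581.1, 112.9, 93.4]
tool_rot: [-3.14, -0.022, 1.488]
force: [1.0, 0.2, -4.0]
width: 43.5
gripper_force: 41.2
```

>>> move_arm(
  steps=[
    [0,0,0,-0.0004,-0.005,-0.0001,0.043],
    [0,0,0,-0.0004,-0.005,-0.0001,0.043],
    [0,0,0,0,0,0,0.043],
  ],
)

```text
clock: 9.6
eef_pos: [580.3, 102.9, 93.3]
tool_rot: [-3.14, -0.022, 1.488]
force: [-0.7, -0.8, -2.9]
width: 43.9
gripper_force: 41.2
```

>>> move_arm(
  steps=[
    [0,0,0,-0.0004,-0.005,-0.0001,0.043],
    [0,0,0,-0.0004,-0.005,-0.0001,0.043],
    [0,0,0,-0.0004,-0.005,-0.0001,0.043],
    [0,0,0,0,0,0,0.043],
  ],
)

```text
clock: 10.0
eef_pos: [579.1, 87.8, 93.0]
tool_rot: [-3.14, -0.022, 1.488]
force: [-1.0, 0.4, -3.5]
width: 43.9
gripper_force: 41.2
```

>>> move_arm(
  steps=[
    [0,0,0,-0.0008,-0.01,-0.0002,0.043],
    [0,0,0,-0.0008,-0.01,-0.0002,0.043],
    [0,0,0,-0.0008,-0.01,-0.0002,0.043],
    [0,0,0,0,0,0,0.043],
  ],
)

```text
clock: 10.4
eef_pos: [576.6, 56.1, 92.4]
tool_rot: [-3.14, -0.021, 1.486]
force: [0.4, 0.8, -3.2]
width: 43.9
gripper_force: 41.2
```

Run:
```python
from h import *
t,d=eyes.get_image("top"); s,d2=eyes.get_image("side")
a=cv2.resize(t[140:260,120:320],(640,384)); b=cv2.resize(s[90:270,150:350],(427,384))
cv2.imwrite("pics/c3.png",cv2.resize(np.hstack([a,b]),(800,288)))
print(telemetry.read_state()["eef_pos"], telemetry.read_state()["force"])
# refine tray: rim points of both cameras, initial views; model-based rect fit on rim mask edges
for cam in("top","side"):
    z=np.load(f"{cam}0.npz"); c,M,t0=T(cam); hsv=cv2.cvtColor(z["im"],cv2.COLOR_BGR2HSV)
    m=cv2.inRange(hsv,(5,120,80),(25,255,255)); n,l,st,ce=cv2.connectedComponentsWithStats(m)
    Q=cloud(cam,z["d"]); best=None
    for i in range(1,n):
        if st[i][4]>200:
            p=np.median(Q[l==i],0)
            if abs(p[0]-500)<40 and abs(p[1]+142)<40: best=i
    mk=(l==best).astype(np.uint8); cn=max(cv2.findContours(mk,0,cv2.CHAIN_APPROX_NONE)[0],key=len)
    # back-project outline onto rim plane z=18
    px=cn[:,0].astype(float); r=np.c_[(px[:,0]-c["cx"])/c["fx"],(px[:,1]-c["cy"])/c["fy"],np.ones(len(px))]@M.T
    for zz in (18,0):
        P=t0+r*((zz-t0[2])/r[:,2])[:,None]; print(cam,zz,cv2.minAreaRect(P[:,:2].astype(np.float32)))
```

```text
[576.74910885  58.79564337  92.36524205] [ 0.53145161  0.37523583 -2.69282275]
top 18 ((499.8277282714844, -139.27935791015625), (94.77342987060547, 65.18928527832031), 6.333418846130371)
top 0 ((501.4350280761719, -140.4705352783203), (96.43492889404297, 66.3321304321289), 6.333410263061523)
side 18 ((497.9751892089844, -145.09959411621094), (97.04004669189453, 72.44029998779297), 6.3171892166137695)
side 0 ((501.87774658203125, -134.3951416015625), (99.20309448242188, 74.05502319335938), 6.317180156707764)
```

View pics/c3.png

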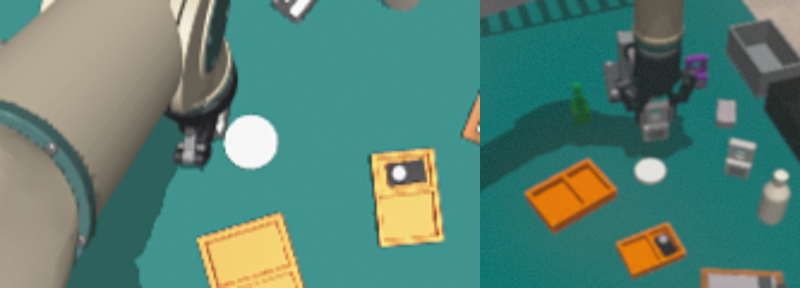

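The housing hangs free in the gripper, at about (655,120) in the right half of the picture. The arbor and stand are behind it and the table is clear. The tray's outline measures 94.8 × 65.2 mm against 95 × 65 expected. Its yaw is 6.3° and the large pocket is near (480,-142). I'll carry it there.

>>> move_arm(
  steps=[
    [-1.3,0,0,0,-0.01,0.01,0.043],
    [0,0,-5.3,-0.0065,-0.0125,0.01,0.043],
    [0,0,-5.3,-0.0065,-0.0135,0,0.043],
    [0,0,-5.3,-0.0065,-0.0135,0,0.043],
    [0,0,-5.3,-0.0065,-0.0135,0,0.043],
  ],
)

```text
clock: 11.0
eef_pos: [550.8, -4.0, 113.2]
tool_rot: [3.14, -0.0, 1.117]
force: [0.2, 0.3, -2.5]
width: 43.8
gripper_force: 41.3
```

>>> move_arm(
  steps=[
    [0,0,-5.3,-0.0065,-0.0135,0,0.043],
    [0,0,-5.3,-0.0065,-0.0135,0,0.043],
    [0,0,-5.3,-0.0065,-0.0135,0,0.043],
    [0,0,-5.3,-0.0065,-0.0135,0,0.043],
    [0,0,-5.3,-0.0065,-0.0135,0,0.043],
  ],
)

```text
clock: 11.5
eef_pos: [518.4, -71.4, 113.2]
tool_rot: [3.141, -0.001, 0.654]
force: [0.1, 0.3, -3.7]
width: 43.9
gripper_force: 41.3
```

>>> move_arm(
  steps=[
    [0,0,-5.3,-0.0065,-0.0135,0,0.043],
    [0,0,-5.3,-0.0065,-0.0135,0,0.043],
    [0,0,-5.3,-0.0065,-0.0135,0,0.043],
    [0,0,-5.3,-0.0065,-0.0135,0,0.043],
    [0,0,-4.8,-0.0065,-0.0135,0,0.043],
  ],
)

```text
clock: 12.0
eef_pos: [486.1, -138.9, 113.2]
tool_rot: [3.141, -0.001, 0.201]
force: [-0.0, -0.2, -3.6]
width: 43.7
gripper_force: 41.3
```

>>> move_arm(
  steps=[
    [0,0,0,0,0,-0.01,0.043],
    [0,0,0,0,0,0,0.043],
    [0,0,0,0,0,0,0.043],
  ],
)

```text
clock: 12.3
eef_pos: [486.0, -137.3, 102.0]
tool_rot: [-3.14, 0.0, 0.206]
force: [-0.0, -0.2, -3.1]
width: 44.0
gripper_force: 41.3
```

>>> move_arm(
  steps=[
    [0,0,-5.5,-0.0065,-0.005,-0.01,0.043],
    [0,0,0,0,0,-0.015,0.043],
    [0,0,0,0,0,-0.015,0.043],
    [0,0,0,0,0,0,0.043],
    [0,0,0,0,0,0,0.043],
  ],
)

```text
clock: 12.8
eef_pos: [479.6, -143.2, 62.4]
tool_rot: [-3.141, -0.0, 0.108]
force: [0.7, -0.0, -2.7]
width: 43.8
gripper_force: 41.4
```

Run:
```python
from h import *
t,d=eyes.get_image("top"); s,d2=eyes.get_image("side")
a=cv2.resize(t[180:260,240:340],(500,400),interpolation=cv2.INTER_CUBIC); b=cv2.resize(s[190:270,210:300],(450,400),interpolation=cv2.INTER_CUBIC)
cv2.imwrite("pics/c4.png",cv2.resize(np.hstack([a,b]),(800,337)))
for cam in("top","side"):
  for n in("housing_bore","housing_base","tray_pocket"): print(cam,n,[(w(cam,r["location"]).round(1).tolist(),round(r["confidence"],2)) for r in finder.pinpoint(cam,n) if abs(w(cam,r["location"])[1]+143)<40])
S=telemetry.read_state(); print(S["eef_pos"],S["tool_rot"],S["force"])
```

```text
top housing_bore []
top housing_base []
top tray_pocket []
side housing_bore [([478.0, -140.8, 82.6], 0.57)]
side housing_base [([481.3, -143.6, 31.4], 0.63)]
side tray_pocket [([478.4, -138.8, 4.7], 0.82)]
[ 479.41703514 -143.72336493   62.63863382] [ 3.14144667e+00 -6.34100134e-04  1.07145594e-01] [-0.20390837 -0.17021361 -2.95354118]
```

View pics/c4.png

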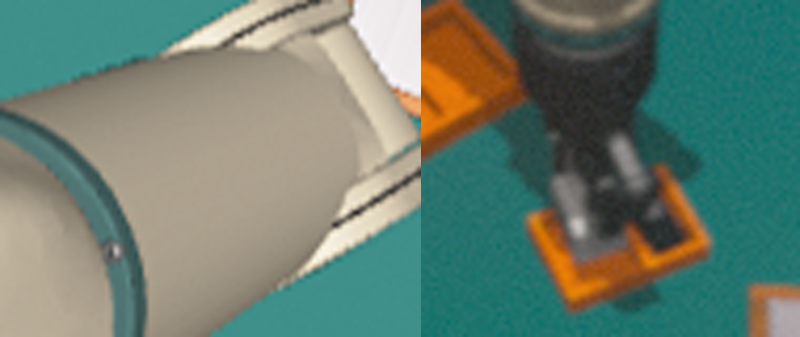

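The housing is held over the large pocket, at about (595,240) in the right half. The finder's base point agrees with the pocket centre to a few mm. Lowering with contact checks.

>>> move_arm(
  steps=[
    [0,0,0,0,0.001,-0.008,0.043],
    [0,0,0,0,0,-0.008,0.043],
    [0,0,0,0,0,-0.005,0.043],
    [0,0,0,0,0,0,0.043],
  ],
)

```text
clock: 13.6
eef_pos: [478.5, -142.6, 40.3]
tool_rot: [-3.141, 0.002, 0.107]
force: [0.1, 0.1, -3.4]
width: 43.9
gripper_force: 41.4
```

>>> move_arm(
  steps=[
    [0,0,0,0,0,-0.0015,0.043],
    [0,0,0,0,0,-0.0015,0.043],
    [0,0,0,0,0,0,0.043],
  ],
)

```text
clock: 13.9
eef_pos: [479.2, -142.7, 38.3]
tool_rot: [-3.142, -0.0, 0.107]
force: [-0.3, -0.3, -2.7]
width: 43.8
gripper_force: 41.4
```

>>> move_arm(
  steps=[
    [0,0,0,0,0,-0.001,0.043],
    [0,0,0,0,0,0,0.043],
  ],
)

```text
clock: 14.1
eef_pos: [479.3, -142.7, 37.4]
tool_rot: [3.142, -0.0, 0.107]
force: [-0.2, 0.5, -3.5]
width: 44.1
gripper_force: 41.5
```

>>> move_arm(
  steps=[
    [0,0,0,0,0,-0.001,0.043],
    [0,0,0,0,0,0,0.043],
  ],
)

```text
clock: 14.3
eef_pos: [479.2, -142.7, 36.3]
tool_rot: [-3.142, -0.0, 0.107]
force: [0.3, -0.4, -3.7]
width: 43.5
gripper_force: 41.5
```

>>> move_arm(
  steps=[
    [0,0,0,0,0,-0.001,0.043],
    [0,0,0,0,0,0,0.043],
  ],
)

```text
clock: 14.5
eef_pos: [479.2, -142.7, 35.2]
tool_rot: [-3.142, 0.0, 0.107]
force: [-0.7, 0.3, -2.9]
width: 43.7
gripper_force: 41.5
```

>>> move_arm(
  steps=[
    [0,0,0,0,0,-0.0005,0.043],
    [0,0,0,0,0,0,0.043],
  ],
)

```text
clock: 14.7
eef_pos: [479.2, -142.7, 34.9]
tool_rot: [-3.142, -0.0, 0.107]
force: [-1.0, -0.1, -0.4]
width: 44.0
gripper_force: 41.6
```

Floor contact: the weight has come off the wrist. I'll seat it, release slowly and check before raising.

>>> move_arm(
  steps=[
    [0,0,0,0,0,-0.0003,0.043],
    [0,0,0,0,0,0,0.0437],
    [0,0,0,0,0,0,0.0445],
    [0,0,0,0,0,0,0.0455],
    [0,0,0,0,0,0,0.047],
  ],
)

```text
clock: 15.2
eef_pos: [479.5, -142.9, 34.5]
tool_rot: [3.141, -0.0, 0.107]
force: [0.3, -1.0, -0.1]
width: 46.9
gripper_force: 0.0
```

>>> move_arm(
  steps=[
    [0,0,0,0,0,0,0.05],
    [0,0,0,0,0,0,0.054],
    [0,0,0,0,0,0,0.058],
    [0,0,0,0,0,0,0.058],
  ],
)

```text
clock: 15.6
eef_pos: [479.2, -142.8, 34.5]
tool_rot: [3.141, -0.0, 0.107]
force: [-0.5, 0.1, 1.0]
width: 58.0
gripper_force: 0.0
```

Now straight up, then away sideways so the cameras can see.

>>> move_arm(
  steps=[
    [0,0,0,0,0,0.01,0.058],
    [0,0,0,0,0,0.025,0.058],
    [0,0,0,0,0,0.04,0.058],
    [0,0,0,0,0,0.04,0.058],
    [0,0,0,0,0,0.04,0.058],
  ],
)

```text
clock: 16.1
eef_pos: [478.6, -142.8, 191.6]
tool_rot: [3.141, 0.0, 0.106]
force: [0.7, 0.1, -0.7]
width: 57.9
gripper_force: 0.0
```

>>> move_arm(
  steps=[
    [0,0,0,0,0.04,0.02,0.058],
    [0,0,0,0,0.045,0,0.058],
    [0,0,0,0,0.045,0,0.058],
    [0,0,0,0,0.04,0,0.058],
    [0,0,0,0,0,0,0.058],
  ],
)

```text
clock: 16.6
eef_pos: [478.5, 34.0, 209.3]
tool_rot: [-3.138, 0.001, 0.117]
force: [0.2, -0.1, 0.6]
width: 57.8
gripper_force: 0.0
```

Run:
```python
from h import *
t,d=eyes.get_image("top"); s,d2=eyes.get_image("side")
a=cv2.resize(t[120:270,90:340],(650,390),interpolation=cv2.INTER_CUBIC); b=cv2.resize(s[190:270,210:300],(439,390),interpolation=cv2.INTER_CUBIC)
cv2.imwrite("pics/c5.png",cv2.resize(np.hstack([a,b]),(800,287)))
for cam in("top","side"):
  for n in("housing_bore","housing_base","tray_pocket"): print(cam,n,[(w(cam,r["location"]).round(1).tolist(),round(r["confidence"],2)) for r in finder.pinpoint(cam,n) if abs(w(cam,r["location"])[1]+143)<40])
S=telemetry.read_state(); print(S["clock"],S["eef_pos"],S["force"])
```

```text
top housing_bore [([480.9, -142.5, 58.1], 0.57)]
top housing_base [([480.6, -143.3, 4.9], 0.73)]
top tray_pocket [([478.3, -142.2, 4.7], 0.78)]
side housing_bore [([478.4, -140.9, 51.3], 0.82)]
side housing_base [([479.2, -142.0, 1.6], 0.87)]
side tray_pocket [([477.9, -139.6, 1.8], 0.81)]
17.0 [479.23478701  25.91137693 209.72291395] [-0.06202625  0.18330534  0.86723201]
```

View pics/c5.png

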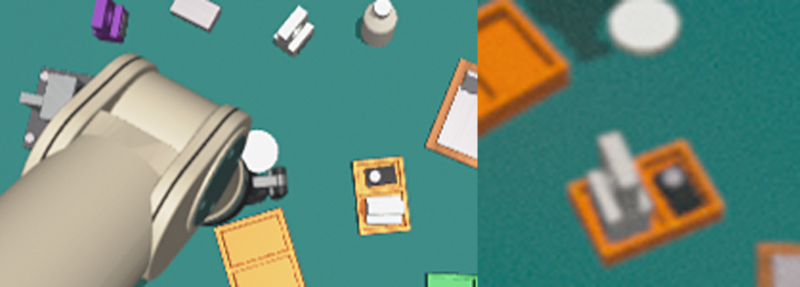

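The housing stands upright in the large pocket, at (383,210) on the left and (620,190) on the right. The module beside it is undisturbed and the robot is clear. Its base measures z ≈ 5 mm on the pocket floor, so I'm handing the job in.

```bash
python3 -c "
from h import *
print(ctrl.finish_job())"
```

```text
the job is handed in; nothing more can be done
None
```

The zinc housing is off the arbor and standing upright on the floor of the orange tray's large pocket; the wrist force never read above about 7 N, the robot is clear of everything, and I handed the job in at about 17 s.

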